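# Clamp a food tin in the ratchet vice of a one-handed preparation board

### The arm

A 6-joint arm with a two-finger parallel gripper is mounted at the origin on a cart in front of the work surface, level with it; the furniture and walls round the work are solid. World frame = base frame: x ahead of the robot, y to its left, z up, the work surface at z = 0. Lengths are in mm, angles in rad, forces in N, time in s.
With the tool pointing down it reaches from about 350 to 975 mm from the base axis. Payload 7.1 kg.
Tool frame: the origin (TCP) lies on the centre line of the jaws, within the pads' length; the fingertips stand 8 mm ahead of it and the grasp point (between the pads) lies 11 mm behind it; z points along the fingers, x is the direction in which the jaws open and shut, and the axes are right-handed (so a half turn about z gives the same grasp; the last joint's range is limited). The gripper opens to 88 mm and grips with 3 to 60 N. Pads are 20 mm wide; open, the fingers measure 115 mm over their backs; the gripper's body (75 mm by 178 mm) begins 61 mm behind the grasp point.
Start: joints at [1.222, 0.423, 1.63, -0, 1.089, -0.019], TCP at [202.377, 591.311, 230.675] pointing down, gripper open.
Joint ranges: [-3, 3], [-0.9, 2.11], [0.09, 2.58], [-1.31, 4.45], [0.11, 2.69], [-2.54, 2.54]. Speed limits (rad/s): [2.39, 2.39, 3.01, 3.14, 3.14, 3.14].

### API

Orientations are given as a rotation vector (axis times angle).
In Python, from workcell import ctrl gives the robot as it stands.
- The arm moves only by the shell command python3 -m handwheel 'ROWS'. ROWS is JSON, a list of rows, each a list of 3 entries, a list of its own where there are three numbers: the turn, a rotation vector about the tool's x, y, z in rad, then the shift along the tool's x, y, z in mm, then the opening, from 0 (shut) to 1 (fully open). In form: [[[ax, ay, az], [tx, ty, tz], jaw], ...]. A call has exactly 10 rows; each row shifts and turns the pose as measured when the row begins, along the tool's axes as they then stand; what a row does not reach is not made up. A row lasts 1/12 s, in which the tool goes at most 41.7 mm and 7.16 degrees, less where a joint would pass 70% of its speed; a pose out of reach is approached as far as the arm can. A call with a gripper value outside its range is refused whole. The fingers move at their own pace and stop on an object; the grip force is fixed at half the most. Time passes only in rows, so rows that do not move let the fingers close, or fill a call up. It gives the time, the measured TCP pose, the force and the opening at its end, in the units of the state.
- ctrl.get_obs(): the state, without advancing time (a new reading comes with each control period).
- ctrl.get_image(name): name is "scene" or "side" or "wrist"; returns a dict with "pixels" (480x640x3 uint8, red, green, blue), "camera_matrix" (3x3 intrinsics, pixels), "dist" ([k1, k2, p1, p2, k3] as OpenCV has them; the pictures are not rectified), "rvec" (rotation vector, rad) and "tvec" (3), from world to camera coordinates, as OpenCV has them. Camera axes: x right, y down, z forward; pixel columns grow to the right and rows downward; lengths in mm; the calibration is good to about 2 mm. A picture is of the moment at which its call begins. There is no depth.
- ctrl.close_job(): hands the job in, once; it reports no verdict.
Trained networks look in a picture, given as the dict that the camera call returned (one of the last four; its "shot" number tells which), for a name from the list of things; names that differ only in an ending like _2 or _b are one class to them, and where a whole thing is asked for, a point or a joint stands for the part that bears it (a point fixed in the world has none). Each returns a list of dicts, best first, with "score" (0 to 1); they miss things now and then, are a little off and sometimes report something else, mostly with a low value. They report only what shows in the picture. A call takes as long as a camera call. They do not tell look-alikes from the thing itself.
- ctrl.look_for(picture, query): "position" ([x, y, z] in mm, in the coordinates of the camera as it stood for that picture, good to about 4 mm: the middle of the surface that is visible of it).
- ctrl.spot_point(picture, query): "position" ([x, y, z] in mm, in the coordinates of the camera as it stood for that picture, good to about 4 mm: a listed point, or the origin of a listed thing).
The state is a dict: "t": time; "qpos": joint angles; "qvel": joint speeds; "joint_torque": joint torques, N m; "ee_pos": TCP position; "orientation": TCP orientation; "ft_force": force on the tool from outside, world axes, zero at the start; "moment": the same for the moment, N m; "width": finger opening in mm.
Only numpy, scipy, OpenCV 4.12 (cv2) and the standard library are available. Lean on these libraries where they do the work, as an engineer would, in place of code of your own. Each camera call takes 0.05 s, during which the arm holds its last target.

### The job

Clamp the food tin in the vice of the preparation board, so that it can be opened with one hand: press the ratchet release lever down and, keeping it pressed, push the sliding jaw all the way back along its bar; then push the tin, upright, in between the two jaws up to the bar, and push the jaw up against it until the ratchet holds the tin tight. Work only with the fingertips or the outside of the fingers: do not take the tin or the jaw between the fingers, do not lift or tip the tin, and leave the crockery and jars round about where they stand. Let go of everything at the end.

Things in the scene. Friction and masses are not known exactly. Their poses are not given: they have to be found in the camera images.
- board: Light wooden board with a built-in vice, fixed; top 20 mm above the worktop. Origin at worktop level; x away from the robot, y left, z up; turned up to 17 deg. Edges at x = -120, +110, y = -150, +150 mm. Both jaws reach from the bar towards the robot to x = 12 mm. Fixed jaw at the left: y = 51 to 72 mm, 62 mm high, plus its pad.
- bar_front (a point): On the front face of the vice's steel bar, board x = 73, y = 0 mm, 40 mm up. The bar runs along board y from y = -128 to +60 mm, 14 mm wide, 34 to 46 mm above the worktop, ratchet teeth on top to 50 mm; end bracket at y = -121 to -135 mm, 52 mm high. Same axes as the board.
- jaw (a joint): Sliding jaw: gap between the jaw pads in m, 0 closed, 0.090 fully back at its stop. Starts with a gap too small for the tin. It can be pushed closed at any time (2 to 6 N drag, a click every 6 mm) but opens only while the release is held down (then about 2 N). On the tin the last click comes at about 0.054 (8 to 12 N push); let go, it settles at about 0.055 and stays.
- jaw_mid (a point): Middle of the sliding jaw: a grey upright plate 52 mm long (board x = 12 to 64 mm), from 22 to 62 mm above the worktop; this point is 42 mm up. Gripping face 9 mm to its left (+y), flat outer face 9 mm to its right (-y): push there to close. At x over 50 mm a gusset and the carriage that rides on the bar adjoin the outer face. Same axes as the board.
- release (a joint): Release lever on top of the carriage, rad: 0 up (ratchet engaged), ratchet free from about 0.22, fully down 0.34; springs back when let go. The thumb end must go down 6 mm to free the ratchet, 9 mm to the end stop, against 2 to 4 N; firmer pressing only meets the stop. Clicks to 0.22 by itself while the jaw is pushed closed.
- release_top (a point): Top of the lever's thumb end, a rolled steel edge 28 mm wide (along board x), 10 mm thick, 73 mm above the worktop when up; moves with the jaw. Press straight down here.
- thumb_stop (a point): On the left face of the carriage's upright thumb stop, a wall 37 mm wide (board x), 6 mm thick, up to 96 mm above the worktop (this point at 90 mm), 13 mm to the right of release_top. Fingertips pressing the lever push the jaw back by bearing against this wall to the right (-y). Left of it nothing on the carriage stands higher than the lever.
- tin: Printed food tin, a cylinder of 57 mm diameter and 72 mm height, about 0.18 kg; origin at the centre of its bottom. Starts upright on the board in front of the jaws. Fully in, touching the bar, its axis is at board x = 44 mm.
- jaw_pad: Rubber pad on the sliding jaw, 46 mm long (board x = 16 to 62 mm), 32 mm high; origin at the centre of its gripping face, 42 mm above the worktop.
- fixed_pad: Rubber pad on the fixed jaw, 46 x 32 mm, facing right at board y = 45 mm; origin at the centre of its gripping face, 42 mm above the worktop; gives up to 4.5 mm (1.2 N per mm) when squeezed.
- shot_glass: Bystander: small clear glass, 48 mm wide, 58 mm high, on the board's left front part; origin at the centre of its bottom.
- espresso_cup: Bystander: small green cup with a handle, 65 x 94 mm, 52 mm high, on the worktop left of the board; origin under its middle.
- tumbler: Bystander: small clear glass, 46 mm wide, 57 mm high, on the worktop right of the board; origin at the centre of its bottom.
- salt_shaker: Bystander: glass salt shaker, 44 mm wide, 90 mm high, left on the worktop; origin at the centre of its bottom.
- spice_jar_dark: Bystander: spice jar with a dark cap, 44 mm wide, 105 mm high, left on the worktop; origin at the centre of its bottom.
- spice_jar_red: Bystander: spice jar with a red cap, 44 mm wide, 105 mm high, left on the worktop; origin at the centre of its bottom.
Mind the look-alikes: they are no part of the job. Leave any turquoise look-alike of the tin alone.

How it is judged (in metres and radians):
On the way, in this order (a step that is already met when the one before it is completed fails the run):
1. the release lever is pressed down by the fingers (over 0.24 rad) while the jaw is still partly closed (value of joint release above 0.24 rad and value of joint jaw below 0.052 m and contact force between the fingers and anything else above 0.5 N), for 0.1 s.
2. the jaw has been pushed all the way back (gap over 84 mm) (value of joint jaw above 0.084 m), for 0.1 s.
3. the tin stands between the open jaws, pushed up to the bar (to 16 mm) (x of tin in the frame of board between 0.028 and 0.056 m and y of tin in the frame of board between -0.03 and 0.03 m and value of joint jaw above 0.06 m and angle between tin's own z axis and vertical below 0.06 rad), for 0.2 s.
At the end, for the whole second after the job is handed in: The tin stands upright (within 3 degrees) on the board between the jaws, its axis 28 to 56 mm behind the board's origin along board x, held by the ratchet: each pad presses on it with over 1 N, the gap is under 57.4 mm, the release lever is up again (under 0.15 rad), and nothing moves (x of tin in the frame of board between 0.028 and 0.056 m and angle between tin's own z axis and vertical below 0.06 rad and contact force between tin and jaw_pad above 1 N and contact force between tin and fixed_pad above 1 N and value of joint jaw between 0.05 and 0.0574 m and value of joint release below 0.15 rad and z of tin in the frame of board below 0.026 m and linear speed of tin below 0.02 m/s); the robot touches nothing.
It fails at once if the tin is lifted more than 6 mm off the board (z of tin in the frame of board above 0.026 m).
It fails at once if the tin is tipped by more than 17 degrees (angle between tin's own z axis and vertical above 0.3 rad).
It fails at once if the tin is taken between the fingers (horizontal distance between the grasp point and tin below 0.016 m and z of the grasp point in the frame of tin below 0.07 m).
It fails at once if the jaw plate is taken between the fingers (y of the grasp point in the frame of jaw_mid between -0.006 and 0.006 m and x of the grasp point in the frame of jaw_mid between -0.026 and 0.02 m and z of the grasp point in the frame of jaw_mid below 0.018 m).
It fails at once if a bystander (glass, cup, salt shaker or spice jar) is moved more than 25 mm (distance of any of shot_glass, espresso_cup, tumbler, salt_shaker, spice_jar_dark, spice_jar_red from where it was at the start of the episode above 0.025 m).
It also fails if it takes over 64 s, if anything falls off the work surface, if the arm or the gripper's body presses on something with over 40 N, if the wrist force passes 120 N, or if a joint passes its speed limit or range.

## Working session

There is one attempt and no reset: what is moved stays moved. The work goes in short steps, Python scripts to look and compute and a shell command to move; the robot and the scene stay as the last step left them, time stands still between calls to the robot, and variables do not carry over. Pictures are saved under pics/ and viewed, and the job is handed in when it is done.

```bash
ls -la; mkdir -p pics; cat > h.py <<'E'
import numpy as np, cv2, json
from workcell import ctrl
def shot(cam,name=None):
    p=ctrl.get_image(cam)
    if name: cv2.imwrite('pics/'+name+'.png',cv2.cvtColor(np.asarray(p['pixels']),cv2.COLOR_RGB2BGR))
    return p
def toworld(p,c):
    R,_=cv2.Rodrigues(np.array(p['rvec'],float)); return R.T@(np.array(c,float).ravel()-np.array(p['tvec'],float).ravel())
def pt(p,q,f='spot_point',n=3):
    r=getattr(ctrl,f)(p,q)
    return [(round(d['score'],2),toworld(p,d['position']).round(1).tolist()) for d in r[:n]]
def proj(p,w):
    u,_=cv2.projectPoints(np.array(w,float).reshape(-1,1,3),np.array(p['rvec'],float),np.array(p['tvec'],float),np.array(p['camera_matrix'],float),np.array(p['dist'],float)); return u.reshape(-1,2)
def ray(p,uv,z):
    n=cv2.undistortPoints(np.array(uv,float).reshape(-1,1,2),np.array(p['camera_matrix'],float),np.array(p['dist'],float)).reshape(-1,2)
    R,_=cv2.Rodrigues(np.array(p['rvec'],float)); t=np.array(p['tvec'],float).ravel(); C=-R.T@t
    d=(R.T@np.c_[n,np.ones(len(n))].T).T
    return C+d*((z-C[2])/d[:,2])[:,None]
E
python3 - <<'E'
from h import *
o=ctrl.get_obs(); print(o)
for c in ['scene','side','wrist']:
    p=shot(c,c+'0')
    for q in ['board','bar_front','jaw_mid','release_top','thumb_stop','tin','jaw_pad','fixed_pad','shot_glass','tumbler','espresso_cup','salt_shaker','spice_jar_dark','spice_jar_red']:
        print(c,q,pt(p,q))
E
```

```text
total 12
drwxr-xr-x  3 agent agent 4096 Dec  7 14:16 .
drwxr-xr-x 23 root  root  4096 Dec  7 14:16 ..
drwxr-xr-x  2 agent agent 4096 Dec  7 14:16 pics
{'t': 0.0, 'qpos': array([ 1.22200420e+00,  4.23831704e-01,  1.63067159e+00, -3.23786848e-06,
        1.08860317e+00, -1.89837627e-02]), 'qvel': array([-0.00047045, -0.00134742,  0.00192429, -0.00058532,  0.00082842,
       -0.00076957]), 'joint_torque': array([ 2.50474513e-04, -5.44630623e+01, -2.73665124e+01,  6.43040333e-02,
        2.29159120e-02, -1.89994757e-04]), 'ee_pos': array([202.19705628, 590.82226433, 229.91462701]), 'orientation': array([ 2.55527181e+00,  1.82614072e+00, -1.95743686e-03]), 'ft_force': array([0.66271526, 0.34896529, 0.50694912]), 'moment': array([-0.04880074, -0.01391228,  0.0062604 ]), 'width': 87.88224958898569}
scene board [(0.61, [557.7, 69.4, 3.7])]
scene bar_front [(0.92, [625.7, 83.8, 42.9]), (0.18, [644.5, 41.1, 92.5])]
scene jaw_mid [(0.67, [592.4, 77.1, 42.8]), (0.67, [646.5, 43.2, 89.2])]
scene release_top [(0.47, [645.3, 51.8, 71.6])]
scene thumb_stop [(0.98, [641.6, 40.8, 88.7])]
scene tin [(0
[... 820 characters left out ...]
]
side shot_glass [(0.94, [468.3, 162.2, 21.5]), (0.28, [586.5, 86.7, 35.5])]
side tumbler [(0.68, [591.8, -119.3, 3.8]), (0.53, [639.7, 36.8, 99.3]), (0.4, [471.2, 163.7, 19.4])]
side espresso_cup [(0.97, [516.7, 272.2, -0.8])]
side salt_shaker [(0.75, [616.4, 425.8, 0.3]), (0.16, [637.4, 42.3, 70.3])]
side spice_jar_dark [(0.84, [597.0, 479.0, 3.1])]
side spice_jar_red [(0.79, [664.6, 459.7, 3.9]), (0.58, [615.3, 421.8, 0.7])]
wrist board []
wrist bar_front []
wrist jaw_mid []
wrist release_top []
wrist thumb_stop []
wrist tin []
wrist jaw_pad []
wrist fixed_pad []
wrist shot_glass []
wrist tumbler []
wrist espresso_cup []
wrist salt_shaker []
wrist spice_jar_dark []
wrist spice_jar_red []
```

View pics/scene0.png

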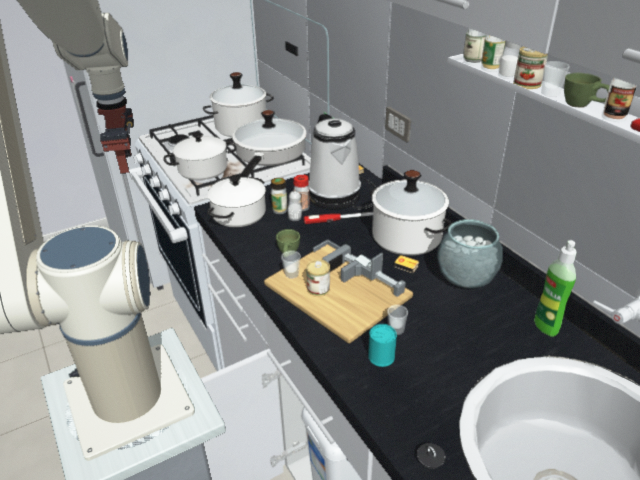

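View pics/side0.png

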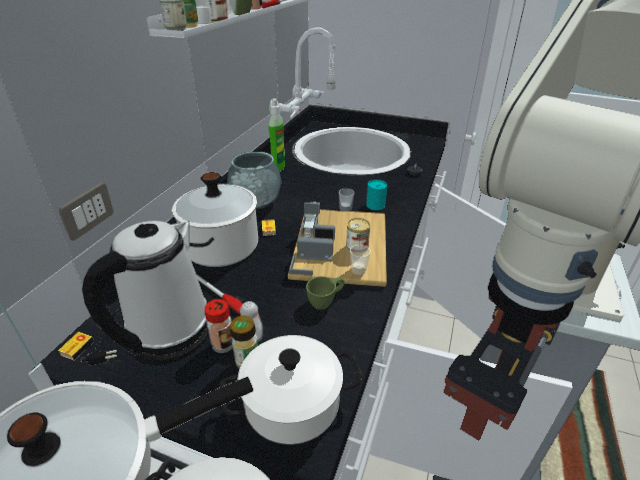

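The scene image shows the wooden board around (340,290) and the real tin at (318,277). The turquoise look-alike is at (382,345). I'll fit the board pose next.

```bash
python3 - <<'E'
from h import *
p=shot('scene','s1'); im=cv2.imread('pics/s1.png')
cv2.imwrite('pics/s1c.png',cv2.resize(im[200:380,240:440],None,fx=4,fy=3.3,interpolation=cv2.INTER_CUBIC)[:600])
hsv=cv2.cvtColor(im,cv2.COLOR_BGR2HSV)
c=[(265,282),(350,335),(411,293),(325,243)]
print(ray(p,c,20).round(1))
for th in (9,12,14):
    a=np.radians(th); 
print(proj(p,[[555,68,20],[590,76,42],[640,48,73]]).round(0))
for t in [(720,120,140)]: print(proj(p,t))
E
```

```text
[[403.1 173.6  20. ]
 [485.3 -96.4  20. ]
 [692.  -51.1  20. ]
 [619.6 240.8  20. ]]
[[338. 285.]
 [348. 272.]
 [371. 262.]]
[[382.39192867 216.35135499]]
```

```bash
python3 -m handwheel '[[[0,0,0],[-25,32,-6],0],[[0,0,0],[-25,32,-6],0],[[0,0,0],[-25,32,-6],0],[[0,0,0],[-25,32,-6],0],[[0,0,0],[-25,32,-6],0],[[0,0,0],[-25,32,-6],0],[[0,0,0],[-25,32,-6],0],[[0,0,0],[-25,32,-6],0],[[0,0,0],[-25,32,-6],0],[[0,0,0],[-25,32,-6],0]]'
```

```text
t: 3.13
ee_pos: [425.4, 249.4, 290.7]
orientation: [-2.543, -1.842, -0.004]
ft_force: [0.9, 0.4, 0.5]
width: 24.4
```

View pics/s1c.png

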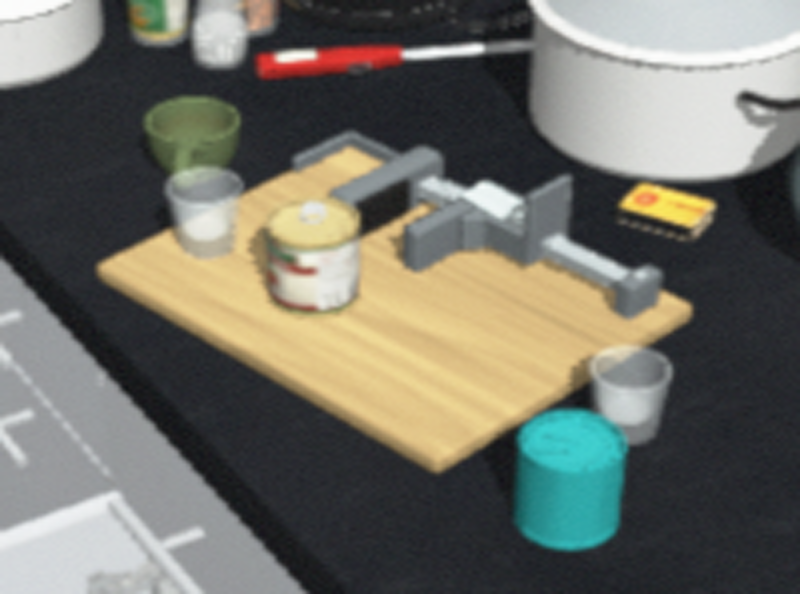

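```bash
python3 -m handwheel '[[[0,0,-0.113],[-30,26,0],0],[[0,0,-0.113],[-32,24,0],0],[[0,0,-0.113],[-33,22,0],0],[[0,0,-0.113],[-34,20,0],0],[[0,0,-0.113],[-34,18,0],0],[[0,0,0],[0,0,0],0],[[0,0,0],[0,0,0],0],[[0,0,0],[0,0,0],0],[[0,0,0],[0,0,0],0],[[0,0,0],[0,0,0],0]]'
python3 - <<'E'
from h import *
p=shot('wrist','w1')
print(ctrl.get_obs()['t'],ctrl.get_obs()['ee_pos'])
for q in ['release_top','thumb_stop','tin','jaw_mid','bar_front','board']: print(q,pt(p,q,n=2))
R,_=cv2.Rodrigues(np.array(p['rvec'],float)); print(-R.T@np.array(p['tvec']).ravel())
E
```

```text
t: 3.97
ee_pos: [518.2, 75.0, 293.8]
orientation: [1.956, 2.453, 0.014]
ft_force: [0.0, -0.1, 0.0]
width: 0.1
4.0167 [518.10102991  75.24220575 293.78799235]
release_top [(0.65, [551.8, 70.9, -2.7]), (0.57, [639.5, 49.6, 70.6])]
thumb_stop [(0.83, [640.4, 37.3, 87.1]), (0.34, [644.5, 47.5, 67.2])]
tin [(0.98, [499.4, 77.6, 17.9]), (0.59, [517.4, -169.9, -2.2])]
jaw_mid [(0.95, [588.1, 76.9, 35.7])]
bar_front [(0.92, [620.8, 82.1, 38.0]), (0.61, [602.8, 480.9, 3.3])]
board [(0.56, [550.3, 69.8, -0.3]), (0.38, [590.2, -120.6, -1.8])]
[440.16960758  57.28285541 446.14672233]
```

View pics/w1.png

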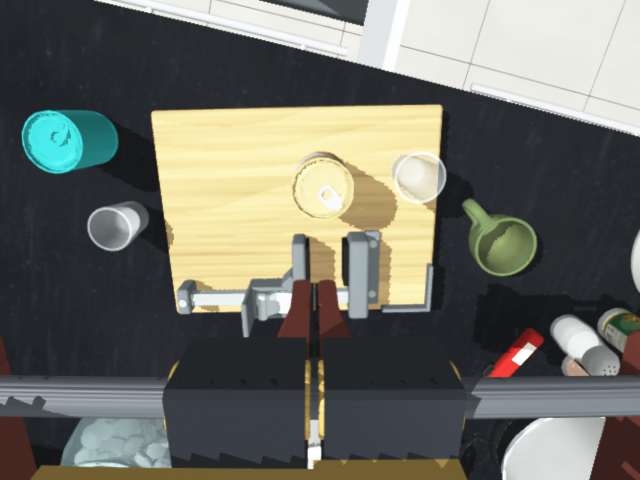

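The wrist view shows the board's front corners at (152,112) and (441,106), the tin top at (324,187), the jaw plate at (300,258), and the thumb-stop wall at about (249,310). I'll compute their positions.

```bash
cp pics/w1.png /tmp/; python3 - <<'E'
import cv2; im=cv2.imread('pics/w1.png'); cv2.imwrite('pics/w1c.png',cv2.resize(im[220:345,160:440],None,fx=2.85,fy=2.85,interpolation=cv2.INTER_CUBIC))
E
python3 - <<'E'
from h import *
p=shot('wrist')
c=ray(p,[(152,112),(441,106),(176,313),(433,310)],20); print(c.round(1))
d=c[1]-c[0]; print(np.linalg.norm(d[:2]), np.degrees(np.arctan2(d[1],d[0]))-90)
e=c[3]-c[2];print(np.degrees(np.arctan2(e[1],e[0]))-90, np.linalg.norm(e[:2]))
print('tin top',ray(p,[(324,187)],92))
print('obs R x', cv2.Rodrigues(ctrl.get_obs()['orientation'])[0].round(3))
E
```

```text
[[ 474.2 -103.7   20. ]
 [ 403.5  181.3   20. ]
 [ 695.   -51.4   20. ]
 [ 624.   243.4   20. ]]
293.6334254009747 13.933187199326937
13.541587560018044 303.2730210627378
tin top [[498.77833712  79.92913273  92.        ]]
obs R x [[-0.223  0.975  0.009]
 [ 0.975  0.223  0.004]
 [ 0.002  0.01  -1.   ]]
```

View pics/w1c.png

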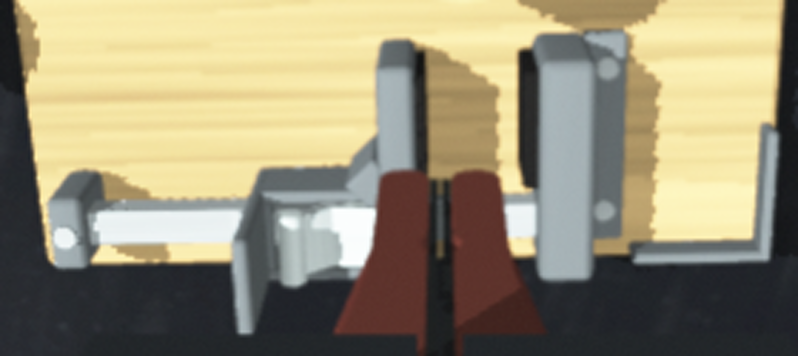

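```bash
cat >> h.py <<'E'
TH=np.radians(13.7); O=np.array([553.,68.])
def b(w):
    d=np.array(w,float)[...,:2]-O; c,s=np.cos(TH),np.sin(TH)
    return np.stack([d[...,0]*c+d[...,1]*s,-d[...,0]*s+d[...,1]*c],-1).round(1)
E
python3 - <<'E'
from h import *
p=shot('wrist')
print('lever',b(ray(p,[(160+290/2.85,220+250/2.85)],73)))
print('wall top L/R',b(ray(p,[(160+252/2.85,220+330/2.85),(160+236/2.85,220+330/2.85)],96)))
print('jawplate top L,R edges',b(ray(p,[(160+412/2.85,220+60/2.85),(160+380/2.85,220+60/2.85)],62)))
print('fixed top L,R edges',b(ray(p,[(160+592/2.85,220+60/2.85),(160+537/2.85,220+60/2.85)],62)))
print('tin',b([498.8,79.9]),b([499.4,77.6]),'tcp',b(ctrl.get_obs()['ee_pos']),'thumb',b([642,38]),'rel',b([640,49]), 'jm',b([588.1,76.9]))
E
```

```text
lever [[ 77.3 -40.1]]
wall top L/R [[ 96.1 -51.5]
 [ 96.  -57.1]]
jawplate top L,R edges [[ 9.7  5.1]
 [ 9.5 -6.1]]
fixed top L,R edges [[10.7 68.4]
 [10.4 49.1]]
tin [-49.8  24.4] [-49.8  22. ] tcp [-31.8  14.3] thumb [ 79.4 -50.2] rel [ 80.  -39.1] jm [36.2  0.3]
```

```bash
python3 - <<'E'
from h import *
p=shot('scene')
print('pot front bottom',ray(p,[(405,253),(385,245),(430,247)],0), b(ray(p,[(405,253)],0)))
E
python3 -m handwheel '[[[0,0,-0.014],[-8,18.5,28],0],[[0,0,0],[-8,18.5,28],0],[[0,0,0],[-8,18.5,28],0],[[0,0,0],[-8,18.5,28],0],[[0,0,0],[-8,18.5,28],0],[[0,0,0],[-7,18,28],0],[[0,0,0],[0,0,0],0],[[0,0,0],[0,0,0],0],[[0,0,0],[0,0,0],0],[[0,0,0],[0,0,0],0]]'
python3 - <<'E'
from h import *
o=ctrl.get_obs(); print(o['t'],o['ee_pos'],b(o['ee_pos']),o['ft_force'])
p=shot('wrist','w2'); print(pt(p,'release_top'),pt(p,'thumb_stop'))
shot('side','sd2'); im=cv2.imread('pics/sd2.png'); cv2.imwrite('pics/sd2c.png',cv2.resize(im[160:300,250:420],None,fx=4,fy=4,interpolation=cv2.INTER_CUBIC))
E
```

```text
pot front bottom [[ 7.97090583e+02  1.09920764e+02 -1.13686838e-13]
 [ 7.72241166e+02  1.69170802e+02  0.00000000e+00]
 [ 8.73272717e+02  9.63874637e+01  0.00000000e+00]] [[247.1 -17.1]]
t: 5.3
ee_pos: [645.5, 54.7, 123.4]
orientation: [1.936, 2.463, 0.021]
ft_force: [0.5, 0.2, -0.7]
width: 0.0
5.3 [645.47173618  54.74539571 123.42585704] [ 86.7 -34.8] [ 0.46065932  0.20421744 -0.66368281]
[(0.83, [640.9, 47.8, 67.7])] [(0.87, [639.0, 40.4, 86.9]), (0.52, [642.5, 50.0, 67.6])]
```

View pics/w2.png

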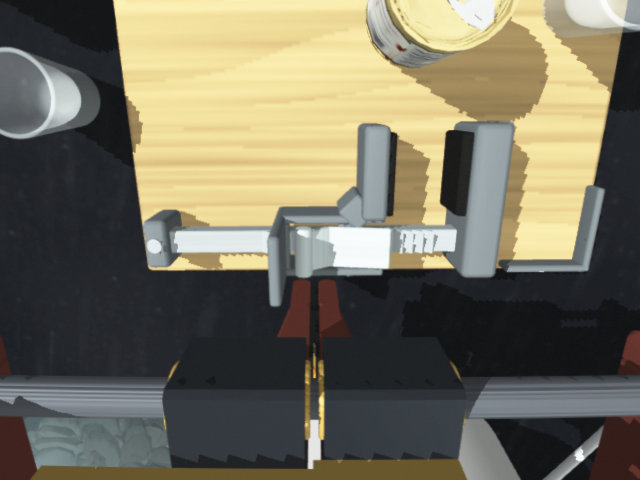

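View pics/sd2c.png

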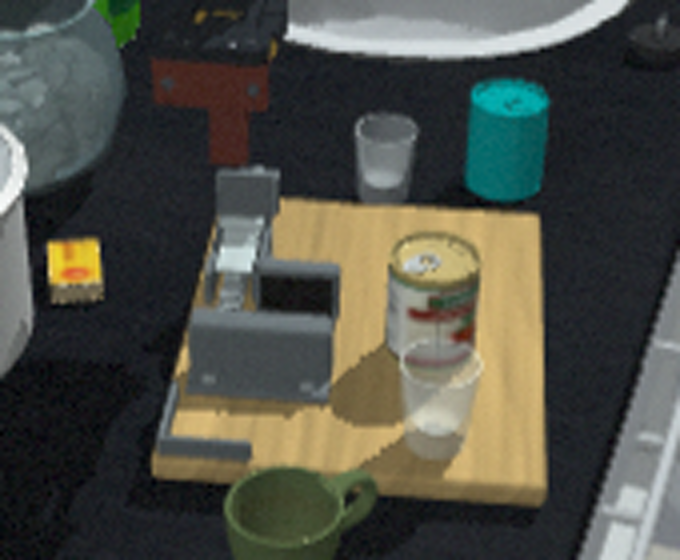

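```bash
python3 - <<'E'
from h import *
p=shot('wrist')
o=ctrl.get_obs();R=cv2.Rodrigues(o['orientation'])[0];print(R.round(3), np.degrees(np.arctan2(R[1,0],R[0,0])))
print('lever ctr',b(ray(p,[(303,251)],73)),'lever ends',b(ray(p,[(303,228),(304,276)],73)))
print('wall top L ',b(ray(p,[(283,303),(285,215)],96)), 'tumbler etc')
print('fixed top R edge',b(ray(p,[(467,124),(512,124)],62)))
tip=o['ee_pos']+R[:,2]*8; print(tip,proj(p,[tip]))
print('board edge angle', [np.degrees(np.arctan2(*(lambda d:(d[1],d[0]))(np.diff(ray(p,[(150,269),(605,266)],20),axis=0)[0])))-90])
E
```

```text
[[-0.236  0.971  0.017]
 [ 0.972  0.236  0.005]
 [ 0.001  0.017 -1.   ]] 103.67921847387846
lever ctr [[ 77.6 -40.3]] lever ends [[ 64.8 -40.2]
 [ 92.  -39.9]]
wall top L  [[ 96.7 -49.8]
 [ 51.9 -47.8]] tumbler etc
fixed top R edge [[12.3 44.5]
 [12.1 68. ]]
[646.14145278  54.85810499 115.81010131] [[313.18796016 304.40051072]]
board edge angle [np.float64(13.975031963425721)]
```

```bash

python3 -m handwheel '[[[0.017,0,0],[3,-4,0],0],[[0,0,0],[0.3,-4,8],0],[[0,0,0],[0,0,8],0],[[0,0,0],[0,0,8],0],[[0,0,0],[0,0,8],0],[[0,0,0],[0,0,3],0],[[0,0,0],[0,0,0],0],[[0,0,0],[0,0,0],0],[[0,0,0],[0,0,0],0],[[0,0,0],[0,0,0],0]]'
python3 - <<'E'
from h import *
o=ctrl.get_obs(); print(o['t'],o['ee_pos'],b(o['ee_pos']),o['ft_force'],cv2.Rodrigues(o['orientation'])[0].round(3)[:,2])
p=shot('wrist','w3')
shot('side','sd3'); im=cv2.imread('pics/sd3.png'); cv2.imwrite('pics/sd3c.png',cv2.resize(im[170:270,270:370],None,fx=6,fy=6,interpolation=cv2.INTER_CUBIC))
E
```

```text
t: 6.38
ee_pos: [635.9, 56.6, 85.6]
orientation: [-1.94, -2.469, 0.0]
ft_force: [-0.2, -0.3, 0.4]
width: 0.5
6.3833 [635.87037257  56.57946874  85.61226865] [ 77.8 -30.7] [-0.21834769 -0.2901496   0.43258686] [-0.001  0.001 -1.   ]
```

View pics/w3.png

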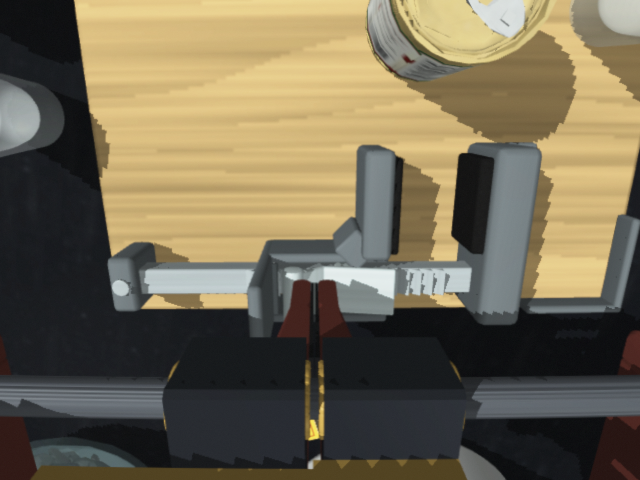

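View pics/sd3c.png

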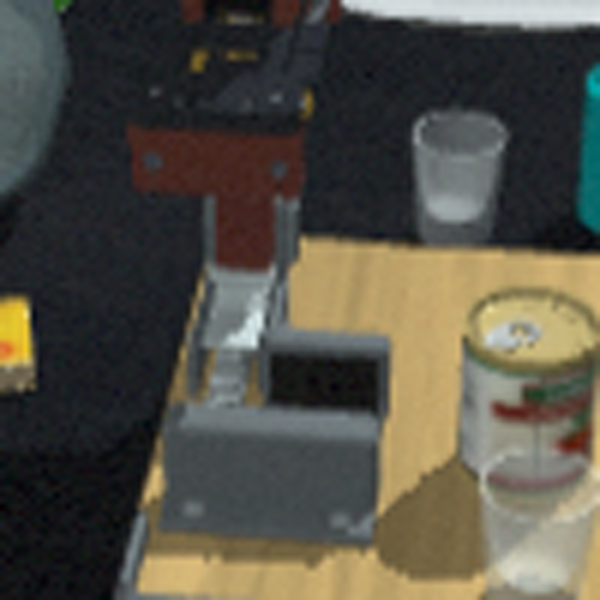

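```bash

python3 -m handwheel '[[[0,0,0],[-2,0,0],0],[[0,0,0],[-2,0,2],0],[[0,0,0],[0,0,3],0],[[0,0,0],[0,0,2],0],[[0,0,0],[0,0,2],0],[[0,0,0],[0,0,2],0],[[0,0,0],[0,0,2],0],[[0,0,0],[0,0,1],0],[[0,0,0],[0,0,1],0],[[0,0,0],[0,0,1],0]]'
python3 - <<'E'
from h import *
o=ctrl.get_obs(); print(o['t'],o['ee_pos'],b(o['ee_pos']),o['ft_force'],o['moment'])
p=shot('wrist','w4')
E
```

```text
t: 7.32
ee_pos: [638.8, 51.2, 71.2]
orientation: [1.939, 2.469, 0.003]
ft_force: [-3.8, -1.4, 13.3]
width: 0.6
7.3167 [638.84230129  51.21781963  71.16239408] [ 79.4 -36.6] [-3.77626803 -1.38915181 13.33179037] [-0.25521839  0.6227793  -0.03864684]
```

View pics/w4.png

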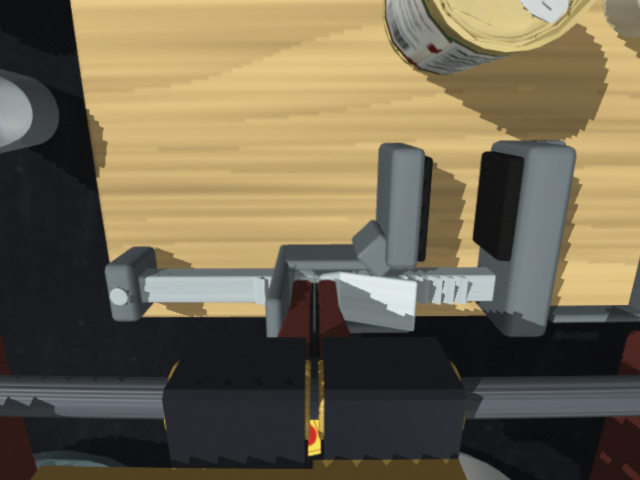

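Down force is 13 N with the TCP at 71 mm, so the lever is at its stop. Next I push right while keeping it pressed.

```bash

python3 -m handwheel '[[[0,0,0],[-3,0,1],0],[[0,0,0],[-3,0,1],0],[[0,0,0],[-4,0,1],0],[[0,0,0],[-4,0,1],0],[[0,0,0],[-4,0,1],0],[[0,0,0],[-4,0,1],0],[[0,0,0],[-4,0,1],0],[[0,0,0],[-4,0,1],0],[[0,0,0],[-4,0,1],0],[[0,0,0],[-4,0,1],0]]'
python3 - <<'E'
from h import *
o=ctrl.get_obs(); print(o['t'],o['ee_pos'],b(o['ee_pos']),o['ft_force'],o['moment'])
p=shot('wrist','w5')
E
```

```text
t: 8.2
ee_pos: [647.1, 18.2, 71.3]
orientation: [-1.939, -2.469, -0.008]
ft_force: [-3.9, 0.4, 11.3]
width: 0.5
8.2 [647.13884747  18.18053675  71.29698664] [ 79.7 -70.7] [-3.8743313   0.43465029 11.29068346] [ 0.08635457  0.76052654 -0.01460189]
```

View pics/w5.png

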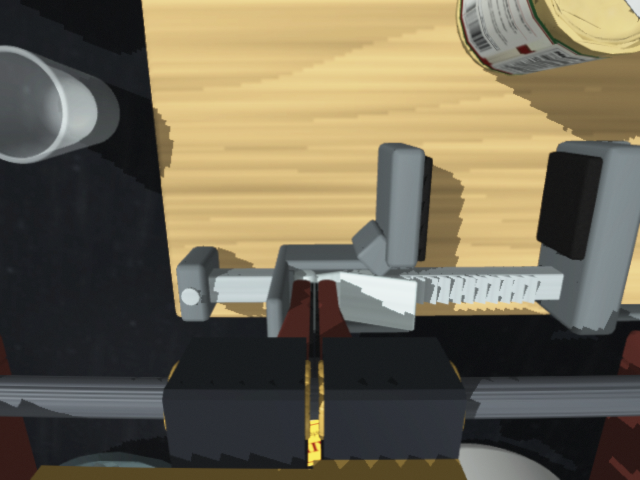

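```bash

python3 -m handwheel '[[[0,0,0],[-4,0,1],0],[[0,0,0],[-4,0,1],0],[[0,0,0],[-4,0,1],0],[[0,0,0],[-4,0,1],0],[[0,0,0],[-3,0,1],0],[[0,0,0],[-3,0,1],0],[[0,0,0],[-2,0,1],0],[[0,0,0],[-2,0,1],0],[[0,0,0],[-2,0,1],0],[[0,0,0],[-2,0,1],0]]'
python3 - <<'E'
from h import *
o=ctrl.get_obs(); print(o['t'],o['ee_pos'],b(o['ee_pos']),o['ft_force'],o['moment'])
p=shot('wrist','w6'); print(pt(p,'jaw_mid'))
E
```

```text
t: 9.08
ee_pos: [653.5, -6.4, 71.2]
orientation: [-1.937, -2.462, -0.017]
ft_force: [-7.0, 12.9, 13.8]
width: 0.2
9.0833 [653.46217165  -6.42533717  71.23078805] [ 80.  -96.1] [-6.95978156 12.919581   13.81486457] [1.9682686  1.06587965 0.00576329]
[(0.64, [603.8, 21.8, 38.1])]
```

View pics/w6.png

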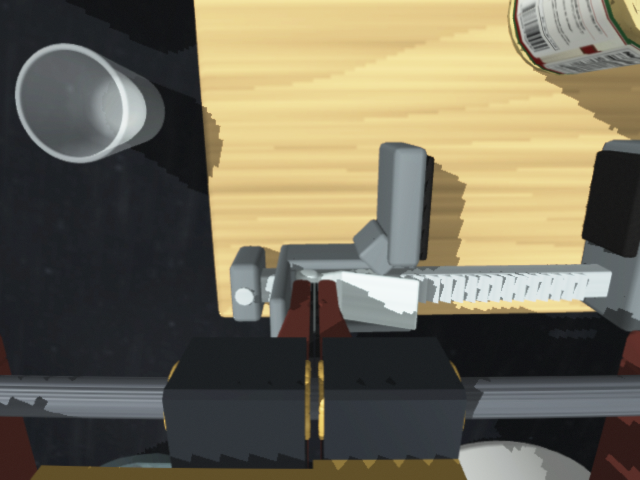

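The jaw is at its back stop: 13 N lateral, with 59 mm of travel. Now I lift off and go behind the tin.

```bash

python3 -m handwheel '[[[0,0,0],[1,0,-6],0],[[0,0,0],[0,0,-15],0],[[0,0,0],[0,0,-22],0],[[0,0,0],[0,0,-25],0],[[0,0,0],[19,-29,0],0],[[0,0,0],[19,-29,0],0.364],[[0,0,0],[19,-29,0],0.364],[[0,0,0],[19,-29,0],0.364],[[0,0,0],[19,-29,0],0.364],[[0,0,0],[19,-29,0],0.364]]'
python3 - <<'E'
from h import *
o=ctrl.get_obs(); print(o['t'],o['ee_pos'],b(o['ee_pos']),o['width'],cv2.Rodrigues(o['orientation'])[0].round(3))
p=shot('wrist','w7'); print(b([x[1] for x in pt(p,'tin')]))
E
```

```text
t: 10.02
ee_pos: [456.7, 67.3, 142.4]
orientation: [-1.944, -2.462, -0.03]
ft_force: [-0.4, 1.1, -0.0]
width: 29.7
10.0167 [456.67481341  67.31696613 142.39896009] [-93.7  22.1] 29.738996703699485 [[-0.232  0.973  0.008]
 [ 0.973  0.232  0.018]
 [ 0.015  0.012 -1.   ]]
[[-51.8  23.5]]
```

View pics/w7.png

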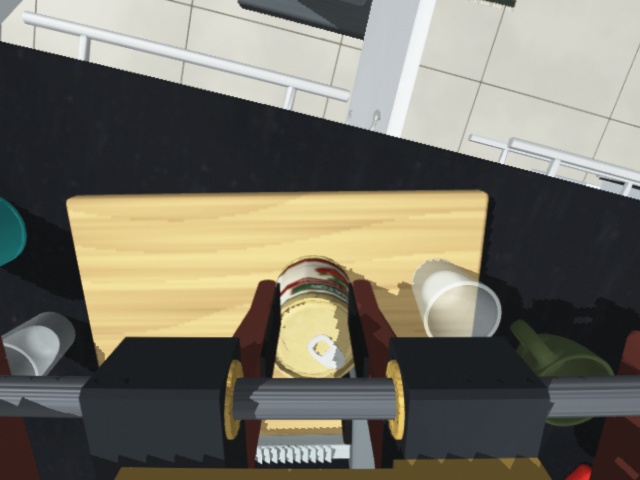

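```bash

python3 -m handwheel '[[[0.012,-0.0157,0],[0.5,-8,0],0.364],[[0,0,0],[0,0,0],0.364],[[0,0,0],[0,0,17],0.364],[[0,0,0],[0,0,17],0.364],[[0,0,0],[0,0,17],0.364],[[0,0,0],[0,0,17],0.364],[[0,0,0],[0,0,17],0.364],[[0,0,0],[0,0,17],0.364],[[0,0,0],[0,0,0],0.364],[[0,0,0],[0,0,0],0.364]]'
python3 - <<'E'
from h import *
o=ctrl.get_obs(); print(o['t'],o['ee_pos'],b(o['ee_pos']),o['width'],o['ft_force'],cv2.Rodrigues(o['orientation'])[0].round(3)[:,2])
p=shot('scene','s8'); print(b([x[1] for x in pt(p,'tin')]))
im=cv2.imread('pics/s8.png'); cv2.imwrite('pics/s8c.png',cv2.resize(im[200:340,250:430],None,fx=4,fy=4,interpolation=cv2.INTER_CUBIC))
E
```

```text
t: 10.95
ee_pos: [456.8, 67.6, 37.2]
orientation: [1.94, 2.464, 0.015]
ft_force: [0.5, 0.1, 0.7]
width: 31.7
10.95 [456.77213463  67.62385636  37.22738834] [-93.6  22.4] 31.721123875699572 [0.51260605 0.07406708 0.73828685] [ 0.011  0.004 -1.   ]
[[ -93.6 -222.3]
 [ -45.9   22.8]]
```

View pics/s8c.png

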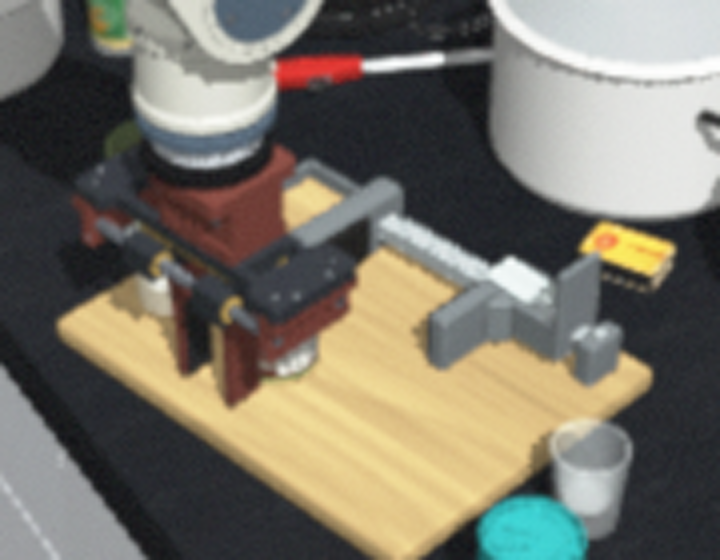

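```bash

python3 -m handwheel '[[[0.01,0,0],[0,4,0],0.364],[[0,0,0],[0,5,0],0.364],[[0,0,0],[-1,5,0],0.364],[[0,0,0],[-1.8,5,0],0.364],[[0,0,0],[-1.8,5,0],0.364],[[0,0,0],[-1.8,5,0],0.364],[[0,0,0],[-1.8,5,0],0.364],[[0,0,0],[-1.8,5,0],0.364],[[0,0,0],[-1.8,5,0],0.364],[[0,0,0],[-1.5,3,0],0.364]]'
python3 - <<'E'
from h import *
o=ctrl.get_obs(); print(o['t'],o['ee_pos'],b(o['ee_pos']),o['width'],o['ft_force'],cv2.Rodrigues(o['orientation'])[0].round(3)[:,2])
p=shot('wrist','w9'); print(b([x[1] for x in pt(p,'tin')]))
E
```

```text
t: 11.88
ee_pos: [512.9, 66.0, 42.1]
orientation: [1.941, 2.466, 0.009]
ft_force: [-1.1, 0.7, -0.8]
width: 32.1
11.8833 [512.87684696  65.99613412  42.11269959] [-39.5   7.6] 32.07202594539683 [-1.08638478  0.73341891 -0.8415909 ] [ 0.006  0.002 -1.   ]
[[-7.7  6.6]]
```

View pics/w9.png

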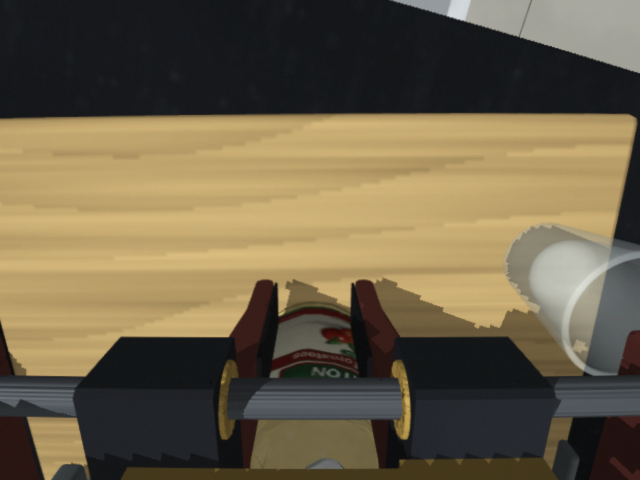

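```bash

python3 -m handwheel '[[[0,0,0],[0.2,5,0],0.364],[[0,0,0],[0.2,5,0],0.364],[[0,0,0],[0.2,5,0],0.364],[[0,0,0],[0,5,0],0.364],[[0,0,0],[0,5,0],0.364],[[0,0,0],[0,5,0],0.364],[[0,0,0],[0,5,0],0.364],[[0,0,0],[0,4,0],0.364],[[0,0,0],[0,2,0],0.364],[[0,0,0],[0,2,0],0.364]]'
python3 - <<'E'
from h import *
o=ctrl.get_obs(); print(o['t'],o['ee_pos'],b(o['ee_pos']),o['width'],o['ft_force'],cv2.Rodrigues(o['orientation'])[0].round(3)[:,2])
p=shot('scene','s10'); print(b([x[1] for x in pt(p,'tin')]))
im=cv2.imread('pics/s10.png'); cv2.imwrite('pics/s10c.png',cv2.resize(im[200:340,250:430],None,fx=4,fy=4,interpolation=cv2.INTER_CUBIC))
E
```

```text
t: 12.82
ee_pos: [557.4, 77.7, 41.9]
orientation: [1.942, 2.467, 0.007]
ft_force: [-2.0, -0.3, 1.3]
width: 31.9
12.8167 [557.35606788  77.74441843  41.89440737] [6.5 8.4] 31.884514933664697 [-1.98481904 -0.29466418  1.31622332] [ 0.004  0.002 -1.   ]
[[  40.8   10.1]
 [ -92.6 -222.2]
 [  -3.1 -195.3]]
```

View pics/s10c.png

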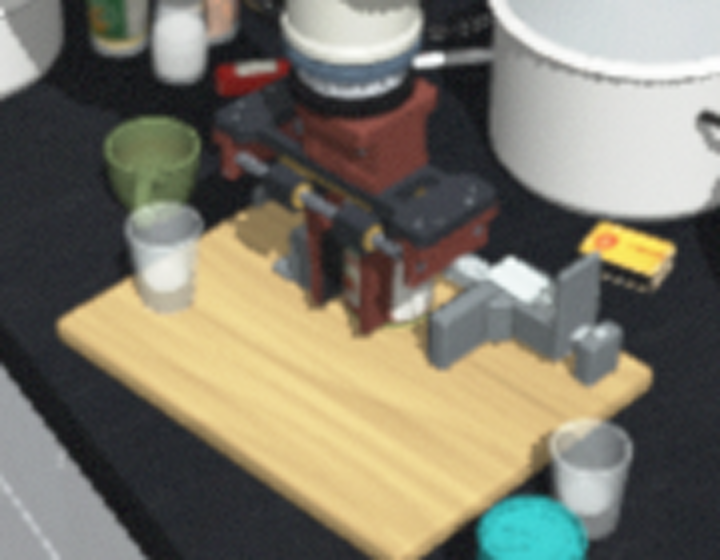

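```bash

python3 -m handwheel '[[[0,0,0],[0,2,0],0.364],[[0,0,0],[0,2,0],0.364],[[0,0,0],[0,2,0],0.364],[[0,0,0],[0,1.5,0],0.364],[[0,0,0],[0,1,0],0.364],[[0,0,0],[0,1,0],0.364],[[0,0,0],[0,1,0],0.364],[[0,0,0],[0,1,0],0.364],[[0,0,0],[0,0,0],0.364],[[0,0,0],[0,0,0],0.364]]'
python3 - <<'E'
from h import *
o=ctrl.get_obs(); print(o['t'],o['ee_pos'],b(o['ee_pos']),o['width'],o['ft_force'],cv2.Rodrigues(o['orientation'])[0].round(3)[:,2])
p=shot('wrist','w11'); print(b([x[1] for x in pt(p,'tin')]))
E
```

```text
t: 13.75
ee_pos: [561.2, 78.7, 41.8]
orientation: [-1.938, -2.462, 0.012]
ft_force: [-2.0, -0.6, 1.1]
width: 32.1
13.75 [561.20784697  78.73119742  41.7648721 ] [10.5  8.5] 32.085297797031224 [-1.98627299 -0.56016232  1.11728587] [-0.012 -0.001 -1.   ]
[[38.9 12.1]]
```

```bash

python3 -m handwheel '[[[0,0,0],[0,-8,0],0.364],[[-0.012,0,0],[0,-18,0],0.364],[[0,0,0],[0,-22,0],0.364],[[0,0,0],[0,-5,-25],0.364],[[0,0,0],[0,0,-32],0.364],[[0,0,0],[0,0,-32],0],[[0,0,0],[-20,20,0],0],[[0,0,0],[-25,25,0],0],[[0,0,0],[-25,25,0],0],[[0,0,0],[-22,25,0],0]]'
python3 - <<'E'
from h import *
o=ctrl.get_obs(); print(o['t'],o['ee_pos'],b(o['ee_pos']),o['width'],o['ft_force'],cv2.Rodrigues(o['orientation'])[0].round(3))
p=shot('wrist','w12'); print(b([x[1] for x in pt(p,'tin')]),b([x[1] for x in pt(p,'jaw_mid')]))
E
```

```text
t: 14.68
ee_pos: [618.5, -1.0, 135.7]
orientation: [1.935, 2.472, 0.009]
ft_force: [0.1, 0.7, 0.3]
width: 2.4
14.6833 [618.49135982  -1.04001485 135.66742943] [ 47.3 -82.6] 2.4028193091825933 [0.06103123 0.68720754 0.30762088] [[-0.24   0.971  0.005]
 [ 0.971  0.24   0.003]
 [ 0.002  0.005 -1.   ]]
[[  43.5   11.5]
 [ -90.7 -224.8]] [[ 38.5 -57.5]]
```

View pics/w12.png

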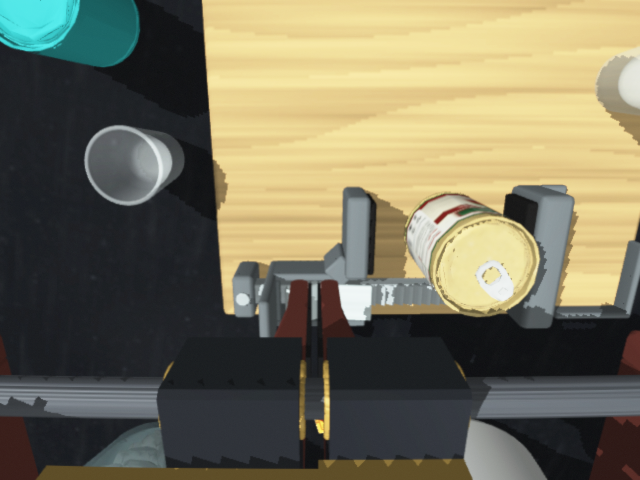

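The tin stands between the jaws at board (43.5, 11.5). In the image it is at (485,265), with the jaw plate at (357,230). Next I descend on the outer side of the jaw plate.

```bash

python3 -m handwheel '[[[0,0,0],[-4,-12,0],0],[[0,0,0],[-4,-10,0],0],[[0,0,0],[0,0,0],0],[[0,0,0],[0,0,15],0],[[0,0,0],[0,0,15],0],[[0,0,0],[0,0,15],0],[[0,0,0],[0,0,15],0],[[0,0,0],[0,0,15],0],[[0,0,0],[0,0,14],0],[[0,0,0],[0,0,0],0]]'
python3 - <<'E'
from h import *
o=ctrl.get_obs(); print(o['t'],o['ee_pos'],b(o['ee_pos']),o['width'],o['ft_force'],cv2.Rodrigues(o['orientation'])[0].round(3)[:,2])
p=shot('wrist','w13')
E
```

```text
t: 15.67
ee_pos: [584.4, -11.7, 43.2]
orientation: [-1.933, -2.473, -0.004]
ft_force: [-0.3, 0.5, 0.2]
width: 0.6
15.6667 [584.3683939  -11.69242227  43.24084907] [ 11.6 -84.9] 0.5786511770361352 [-0.3489998   0.51830208  0.23215757] [-0.001  0.004 -1.   ]
```

View pics/w13.png

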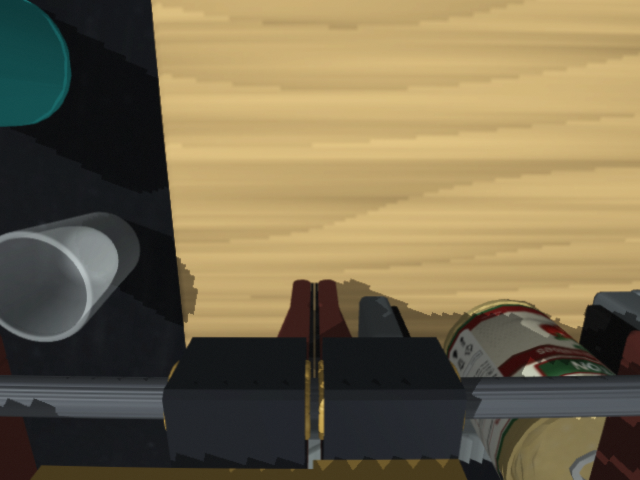

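```bash

python3 -m handwheel '[[[0,0,0],[0,9,0],0],[[0,0,0],[0,9,0],0],[[0,0,0],[2,0,0],0],[[0,0,0],[3,0,0],0],[[0,0,0],[3,0,0],0],[[0,0,0],[3,0,0],0],[[0,0,0],[3,0,0],0],[[0,0,0],[3,0,0],0],[[0,0,0],[3,0,0],0],[[0,0,0],[3,0,0],0]]'
python3 - <<'E'
from h import *
o=ctrl.get_obs(); print(o['t'],o['ee_pos'],b(o['ee_pos']),o['width'],o['ft_force'],cv2.Rodrigues(o['orientation'])[0].round(3)[:,2])
p=shot('wrist','w14')
E
```

```text
t: 16.55
ee_pos: [600.5, 16.3, 49.3]
orientation: [1.93, 2.472, 0.01]
ft_force: [1.5, -4.5, -1.6]
width: 0.3
16.55 [600.5101191   16.29673583  49.31661785] [ 33.9 -61.5] 0.3269528600767941 [ 1.53666788 -4.46426993 -1.59206226] [ 0.008  0.002 -1.   ]
```

View pics/w14.png

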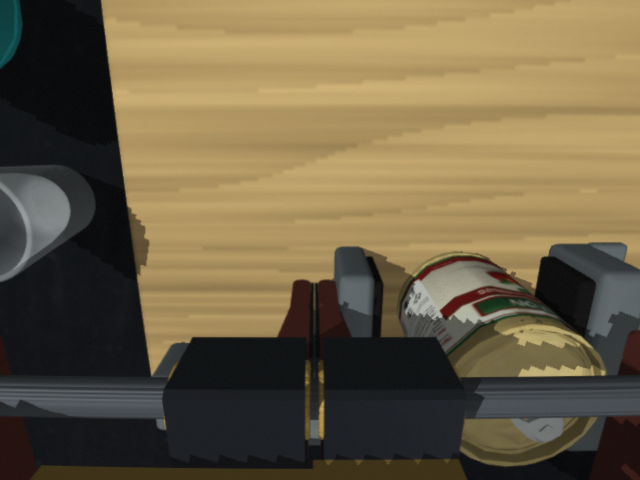

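```bash

python3 -m handwheel '[[[0,0,0],[3,-0.3,0.5],0],[[0,0,0],[3,-0.3,0.5],0],[[0,0,0],[3,-0.3,0.5],0],[[0,0,0],[3,0,0.5],0],[[0,0,0],[3,0,0.5],0],[[0,0,0],[2,0,0.3],0],[[0,0,0],[2,0,0.3],0],[[0,0,0],[2,0,0],0],[[0,0,0],[2,0,0],0],[[0,0,0],[2,0,0],0]]'
python3 - <<'E'
from h import *
o=ctrl.get_obs(); print(o['t'],o['ee_pos'],b(o['ee_pos']),o['width'],o['ft_force'],cv2.Rodrigues(o['orientation'])[0].round(3)[:,2])
p=shot('wrist','w15')
E
```

```text
t: 17.43
ee_pos: [594.7, 40.8, 48.4]
orientation: [1.926, 2.469, 0.011]
ft_force: [2.0, -8.8, 1.7]
width: 0.6
17.4333 [594.66581259  40.8372096   48.41893041] [ 34.  -36.3] 0.6397861890500103 [ 2.03663582 -8.75984771  1.72429693] [ 0.012 -0.001 -1.   ]
```

View pics/w15.png

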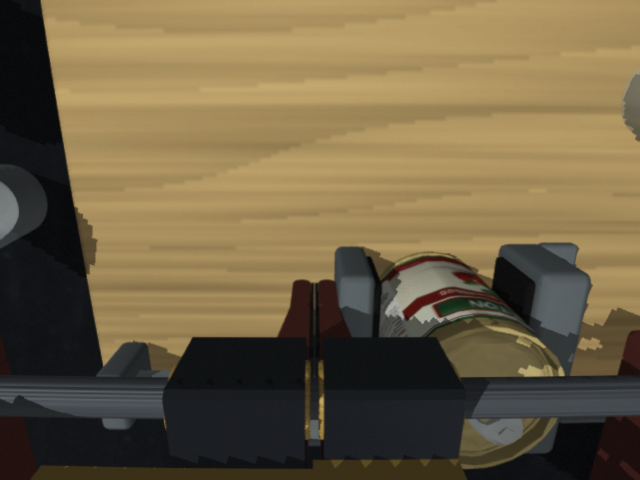

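```bash

python3 -m handwheel '[[[0,0,0],[2,0,0],0],[[0,0,0],[2,0,0],0],[[0,0,0],[2,0,0],0],[[0,0,0],[2,0,0],0],[[0,0,0],[2,0,0],0],[[0,0,0],[2,0,0],0],[[0,0,0],[2,0,0],0],[[0,0,0],[2,0,0],0],[[0,0,0],[2,0,0],0],[[0,0,0],[2,0,0],0]]'
python3 - <<'E'
from h import *
o=ctrl.get_obs(); print(o['t'],o['ee_pos'],b(o['ee_pos']),o['width'],o['ft_force'],cv2.Rodrigues(o['orientation'])[0].round(3)[:,2])
E
```

```text
t: 18.32
ee_pos: [594.4, 42.5, 48.7]
orientation: [1.905, 2.458, -0.011]
ft_force: [2.8, -16.6, 2.2]
width: 0.4
18.3167 [594.35984792  42.45485921  48.67864115] [ 34.1 -34.6] 0.4481195683558262 [  2.82602013 -16.59265988   2.23007348] [ 0.021 -0.025 -0.999]
```

```bash

python3 -m handwheel '[[[0,0,0],[-4,0,0],0],[[0.02,0.02,0],[-10,-1,0],0],[[0,0,0],[-15,-3,0],0],[[0,0,0],[0,0,-15],0],[[0,0,0],[0,0,-30],0],[[0,0,0],[0,0,-30],0],[[0,0,0],[0,-15,-25],0],[[0,0,0],[0,-25,-25],0],[[0,0,0],[0,-25,-15],0],[[0,0,0],[0,0,0],0]]'
python3 - <<'E'
from h import *
o=ctrl.get_obs(); print(o['t'],o['ee_pos'],b(o['ee_pos']),o['width'],o['ft_force'],cv2.Rodrigues(o['orientation'])[0].round(3)[:,2])
p=shot('wrist','w16')
for q in ['tin','jaw_mid','release_top','thumb_stop','jaw_pad','fixed_pad']:
  r=pt(p,q,n=2); print(q,r,b([x[1] for x in r]) if r else '')
E
```

```text
t: 19.15
ee_pos: [528.8, 2.5, 189.9]
orientation: [-1.917, -2.47, 0.022]
ft_force: [0.0, -0.8, -0.9]
width: 0.6
19.15 [528.79281099   2.54436669 189.9140315 ] [-39.  -57.9] 0.5943415435377697 [ 0.01592041 -0.83041865 -0.94981089] [-0.021 -0.002 -1.   ]
tin [(0.75, [590.0, 94.8, 18.8]), (0.6, [516.7, -167.6, 1.6])] [[  42.3   17.3]
 [ -91.1 -220.3]]
jaw_mid [(0.65, [595.5, 58.2, 40.4])] [[ 39.  -19.6]]
release_top [] 
thumb_stop [] 
jaw_pad [(0.49, [596.2, 72.4, 41.1])] [[43. -6.]]
fixed_pad [(0.85, [582.1, 120.9, 43.4])] [[40.8 44.5]]
```

View pics/w16.png

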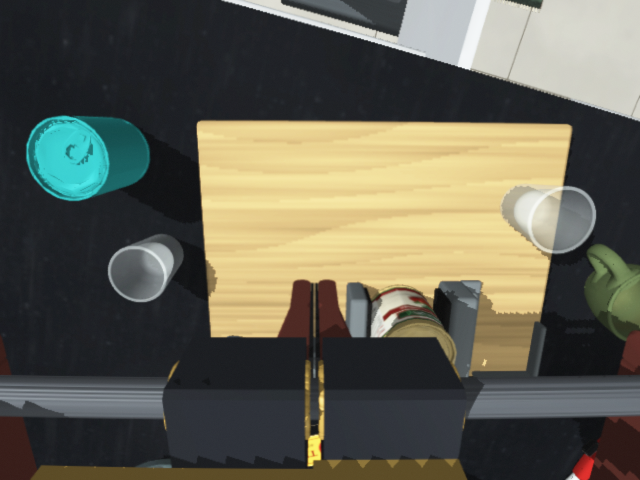

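```bash

python3 -m handwheel '[[[-0.02,0,0],[15,25,0],0],[[0,0,0],[15,25,0],0],[[0,0,0],[15,25,0],0],[[0,0,0],[15,25,0],0],[[0,0,0],[8,18,0],0],[[0,0,0],[0,0,0],0],[[0,0,0],[0,0,0],0],[[0,0,0],[0,0,0],0],[[0,0,0],[0,0,0],0],[[0,0,0],[0,0,0],0]]'
python3 - <<'E'
from h import *
o=ctrl.get_obs(); print(o['t'],b(o['ee_pos']),o['ee_pos'])
p=shot('wrist','w17')
for q in ['tin','jaw_mid','release_top','thumb_stop','jaw_pad','fixed_pad']:
  r=pt(p,q,n=2); print(q,r,b([x[1] for x in r]) if r else '')
p=shot('side','sd17'); print(pt(p,'release_top'),pt(p,'jaw_mid'))
im=cv2.imread('pics/sd17.png'); cv2.imwrite('pics/sd17c.png',cv2.resize(im[170:300,260:410],None,fx=4.5,fy=4.5,interpolation=cv2.INTER_CUBIC))
im=cv2.imread('pics/w17.png'); cv2.imwrite('pics/w17c.png',cv2.resize(im[120:340,160:460],None,fx=2.6,fy=2.6,interpolation=cv2.INTER_CUBIC))
E
```

```text
t: 20.33
ee_pos: [630.1, 101.5, 175.1]
orientation: [-1.918, -2.469, 0.015]
ft_force: [-0.6, 0.8, 0.4]
width: 0.6
20.3333 [82.8 14.3] [630.09835247 101.47661028 175.07615412]
tin [(0.56, [587.7, 95.9, 19.0])] [[40.3 18.9]]
jaw_mid [(0.92, [593.7, 56.6, 38.1])] [[ 36.8 -20.7]]
release_top [(0.61, [643.0, 28.0, 68.5])] [[ 78.  -60.2]]
thumb_stop [(0.93, [646.7, 17.8, 88.3])] [[ 79.1 -71. ]]
jaw_pad [] 
fixed_pad [(0.65, [581.9, 115.7, 41.6])] [[39.4 39.5]]
[(0.55, [639.4, 29.7, 73.0])] [(0.75, [594.1, 57.7, 42.5]), (0.39, [621.7, 85.7, 39.0])]
```

View pics/w17c.png

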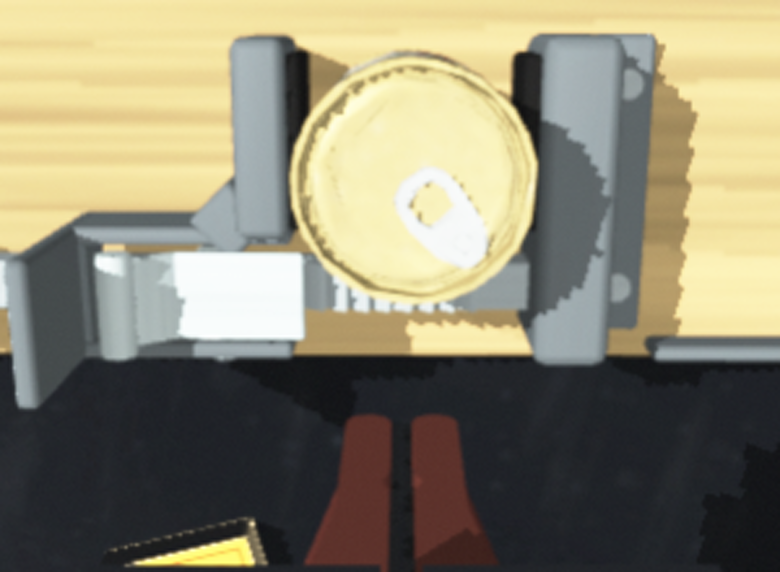

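View pics/sd17c.png

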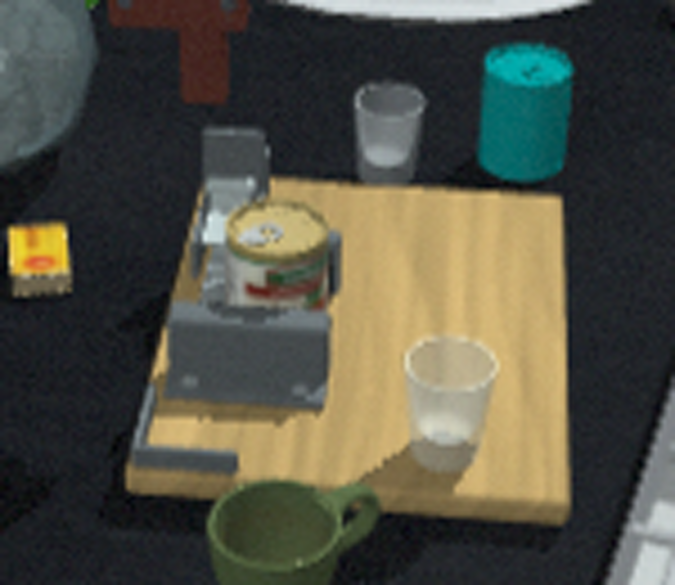

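```bash
python3 - <<'E'
from h import *
p=shot('wrist')
f=lambda x,y:(160+x/2.6,120+y/2.6)
r=b(ray(p,[f(232,100),f(293,100),f(541,100),f(614,100)],62)); print(r, 'outer-outer',r[3]-r[0],'fixed thick',r[3]-r[2])
im=cv2.imread('pics/w17.png'); g=cv2.cvtColor(im,cv2.COLOR_BGR2GRAY)
for y in (155,160,165): print(g[y,240:402].tolist())
R=cv2.Rodrigues(ctrl.get_obs()['orientation'])[0]; print(R.round(3))
E
```

```text
[[ 29.1 -27.3]
 [ 29.  -11.9]
 [ 28.3  50.7]
 [ 28.1  69.2]] outer-outer [-1.  96.5] fixed thick [-0.2 18.5]
[225, 225, 225, 225, 225, 225, 225, 224, 205, 161, 169, 175, 179, 179, 178, 178, 176, 176, 175, 175, 173, 172, 171, 171, 168, 156, 138, 120, 100, 74, 45, 33, 36, 39, 31, 26, 19, 21, 45, 102, 139, 141, 142, 143, 144, 156, 191, 226, 237, 239, 234, 215, 181, 187, 209, 196, 159, 166, 201, 234, 245, 248, 248, 247, 246, 245, 242, 240, 239, 239, 237, 236, 235, 235, 234, 235, 235, 236, 236, 236, 237, 237, 237, 236, 236, 235, 235, 234, 235, 236, 236, 236, 236, 237, 236, 236, 236, 235, 234, 231, 226, 218, 206, 194, 183, 167, 160, 178, 211, 225, 213, 176, 159, 182, 200, 212, 168, 71, 32, 28, 29, 33, 39, 41, 43, 43, 41, 51, 104, 140, 159, 166, 171, 173, 176, 177, 177, 176, 176, 176, 175, 174, 174, 173, 173, 173, 172, 172, 171, 171, 169, 170, 169, 169, 169, 160, 144, 128, 115, 120, 148, 158]
[226, 226, 226, 226, 226, 227, 227, 226, 210, 170, 171, 174, 178, 179, 179, 176, 176, 175, 174, 173, 173, 172, 170, 169, 169, 158, 141, 121, 103, 79, 49, 35, 41, 39, 33, 24, 20, 22, 46, 108, 151, 181, 
[... 751 characters left out ...]
 31, 24, 25, 71, 171, 228, 236, 225, 183, 161, 151, 134, 147, 205, 240, 248, 249, 248, 246, 244, 240, 237, 236, 235, 235, 235, 235, 232, 224, 228, 235, 238, 238, 238, 237, 237, 237, 237, 237, 237, 237, 236, 236, 236, 235, 235, 236, 237, 237, 237, 238, 238, 238, 238, 238, 238, 237, 237, 237, 237, 236, 236, 237, 236, 237, 237, 237, 237, 238, 237, 237, 235, 232, 229, 229, 231, 231, 221, 208, 206, 199, 181, 203, 230, 233, 191, 89, 30, 22, 25, 25, 27, 27, 46, 108, 144, 159, 166, 171, 175, 177, 177, 176, 176, 175, 175, 174, 174, 174, 173, 173, 171, 171, 170, 170, 171, 169, 170, 169, 169, 163, 151, 134, 119, 100, 97, 100, 100]
[[-0.248  0.969 -0.017]
 [ 0.969  0.248  0.002]
 [ 0.006 -0.016 -1.   ]]
```

```bash
python3 - <<'E'
from h import *
o=ctrl.get_obs(); print(o['t'],o['ft_force'],np.abs(o['qvel']).max()); print(ctrl.close_job())
E
```

```text
20.8833 [-0.11470742 -0.26866553 -0.45221175] 0.001898918443734758
the job is handed in; nothing more can be done
None
```

I clamped the tin in the vice and handed the job in at 20.9 s. The system gives no verdict, so success rests on the checks below.

**What I did:**
- **Release and jaw:** I pressed the lever to its end stop with the closed fingertips (about 13 N down). Keeping it down, I pushed the jaw back against the thumb stop until it hit its stop, after about 59 mm of finger travel and at 13 N sideways.
- **Tin:** I pushed it upright in between the jaws with the two fingertips held slightly apart behind it. It never came between the fingers.
- **Clamping:** I pushed the outer face of the jaw with closed fingers to 17 N, then backed off and lifted clear.

**Last checks:**
- **Tin:** upright at about board (41, 18) mm, apparently touching both pads.
- **Jaw gap:** about 55 mm, from three jaw-middle measurements of −19.6 to −20.7 mm against the −19 expected. The distance over the outsides of both jaws measured 96.5 mm, or about 99 mm allowing for rounded edges. A 55 mm gap needs 100 mm and a 60 mm gap needs 105 mm, so the last click is very likely in.
- **Lever:** side view puts its top at 73 mm, so it is up. The wrist view read 68.5 mm, but it also read a few millimetres low when the lever was known to be up.
- **Surroundings:** the shot glass, cup, tumbler and turquoise look-alike looked unmoved. I did not re-measure any bystander, and the salt shaker and spice jars were out of the last pictures.
- **Robot:** hovering free, at rest, with no contact force.

**Uncertain:**
- **Pad force:** it could not be measured directly.
- **Detector bias:** the networks were off by 2 to 5 mm at times. For example, the fixed pad read 39.5 mm instead of 45 mm in the last picture.
- **Touching the bar:** I felt no clear rise in force there. That the tin reached it comes from its position alone (39 to 43.5 mm).

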